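# Hold the code-reset button in a watchmaker's drawer safe

## Robot

A 6-joint arm with a two-finger parallel gripper is mounted at the origin on the work surface. World frame = base frame: x ahead of the robot, y to its left, z up, the work surface at z = 0. Lengths are in m, angles in rad, forces in N, time in s.
With the tool pointing down it reaches from about 0.4 to 0.825 m from the base axis. Payload 7 kg.
Tool frame: the origin (TCP) lies at the very end of the fingers, on their centre line; the grasp point (between the pads) lies 19 mm behind it; x points along the fingers, z is the direction in which the jaws open and shut, and the axes are right-handed (so a half turn about x gives the same grasp; the last joint's range is limited). The gripper opens to 88 mm and grips with 3 to 60 N. Pads are 19 mm wide; open, the fingers measure 130 mm over their backs; the gripper's body (78 mm by 193 mm) begins 47 mm behind the grasp point.
Start: joints at [0.288, 0.359, 0.012, 0, -1.224, -0.288], TCP at [0.675, -0, 0.227] pointing down, gripper open.
Joint ranges: [-3.07, 3.07], [-1.43, 2.12], [-1.02, 1.25], [-3.03, 1.67], [-3.05, -0], [-3.03, 3.03]. Speed limits (rad/s): [2.39, 2.39, 3.01, 3.14, 3.14, 3.14].

## Interface

Orientations are given as a unit quaternion [x, y, z, w].
In Python, from cell import robot gives the robot as it stands.
- The arm moves only by the tool step_arm, never from a script. Its argument "plan" is a list of rows, each a list of 3 entries, a list of its own where there are three numbers: the shift along the tool's x, y, z in m, then the turn, a rotation vector about the tool's x, y, z in rad, then the closure in counts, from 0 (fully open) to 255 (shut). A call has exactly 8 rows; each row is the pose to reach, as a shift and turn from the pose measured when the call began, along the tool's axes at that moment; what a row does not reach only later rows make up. A row lasts 1/12 s, in which the tool goes at most 41.7 mm and 7.16 degrees, less where a joint would pass 70% of its speed; a pose out of reach is approached as far as the arm can. A call with a gripper value outside its range is refused whole. The fingers move at their own pace and stop on an object; "newtons" is the grip in N (left out, the last holds). Time passes only in rows, so rows that repeat a pose let the fingers close, or fill a call up. It gives the time, the measured TCP pose, the force and the opening at its end, in the units of the state.
- robot.observe(): the state, without advancing time (a new reading comes with each control period).
- robot.capture(name): name is "scene" or "side" or "wrist"; returns (picture, depth): 384x512x3 uint8, red, green, blue; 384x512 float32, m along the optical axis (not along the pixel's ray), 0 where there is no reading.
- robot.camera_info(name): a dict with "fx", "fy", "cx", "cy" (pixels), "D" ([k1, k2, p1, p2, k3] as OpenCV has them; the pictures are not rectified), "rvec" (rotation vector, rad) and "tvec" (3), from world to camera coordinates, as OpenCV has them. Camera axes: x right, y down, z forward; pixel columns grow to the right and rows downward; lengths in m; the calibration is good to about 2 mm. A picture is of the moment at which its call begins: read the wrist's pose just before it. camera_info takes no time and is no camera call; for the wrist camera it gives the pose at the moment of the call.
- robot.sign_off(): hands the job in, once; it reports no verdict.
The state is a dict: "time": time; "joint_pos": joint angles; "qvel": joint speeds; "tau": joint torques, N m; "ee_pos": TCP position; "tcp_rot": TCP orientation; "contact_force": force on the tool from outside, world axes, zero at the start; "ft_torque": the same for the moment, N m; "width": finger opening in m.
Only numpy, scipy, OpenCV 4.12 (cv2) and the standard library are available. Lean on these libraries where they do the work, as an engineer would, in place of code of your own. Each camera call takes 0.05 s, during which the arm holds its last target. There are 200 camera calls.

## Task

The drawer safe on the watchmaker's bench stands unlocked and is to get a new code: pull its drawer by the bar handle all the way out to the stop and leave it there. Then take the reset pin (the one with the plain domed top) from the wooden tool block, reach its tip down through the round hole in the top of the lock housing behind the drawer front, and press the button recessed in it fully down. Finish while holding it: the gripper still holds the pin and keeps the button fully down; nothing else on the bench is disturbed.

Things in the scene. Friction and masses are not known exactly. Their poses are not given: they have to be found in the camera images.
- safe: fixed dark steel drawer safe, 260 mm deep (its x) x 300 wide (y) x 120 high; origin on the bench under the middle of the open front of its shell, which reaches from there to +260 mm in x. Its front faces its own -x, the robot; the drawer slides out along that -x. The drawer's grey front plate is 12 mm thick, its top 117 mm above the bench; shut, its outer face is 12 mm in front of the origin
- drawer (a joint): how far the drawer is out, m: 0 shut, 0.15 at the stop; it starts a little ajar. It runs with about 3 N of friction and stays where it is left
- drawer_handle (a point): middle of the drawer's horizontal bar handle: a steel bar 10 mm thick and 120 mm long along the safe's y, 98 mm above the bench, its axis 40 mm in front of the drawer's front plate, held by two 8 mm posts 52 mm either side of the middle; moves with the drawer
- reset_hole (a point): centre of the mouth of a straight-down round hole, 13 mm across, in the top (85 mm above the bench) of the white lock housing inside the drawer, a box 75 (x) x 180 mm (y) right behind the front plate. It is 54 mm behind the plate's outer face, 45 mm to the safe's +y side of its middle; the only open hole there, beside a battery hatch and screw heads. Hidden till the drawer is out; moves with it
- reset_button (a joint): how far the black button at the bottom of the hole is pressed down, m: 0 up, 0.005 fully down. Its flat 11 mm top lies 12 mm below the hole's mouth when up; a spring pushes back with 1 N at first and 5 N when fully down, and it comes up when let go
- reset_pin: loose metal reset pin, 110 mm long, about 45 g; origin at its tip, z along it towards the handle. The lowest 48 mm is a straight shaft 5 mm thick; above it a straight ringed round handle 13 mm thick up to 100 mm from the tip, with a plain domed top. It stands upright, tip down, in a hole of the tool block, the handle's flat shoulder on the block's top, so 62 mm of handle shows
- tool_block: fixed beech block 150 mm (its x) x 50 (y) x 54 high; origin at the centre of its underside. Three 7.5 mm holes straight through, in a row along its x at -48, 0 and +48 mm; each holds a tool, in any order
- driver_a: loose watchmaker's screwdriver standing in the block: brass handle 11 mm thick with a 19 mm flat swivel disc on top, 55 mm showing; origin at its blade's tip, 34 mm below the block's top. Leave it
- driver_b: the same screwdriver in steel; leave it
- oil_bottle: loose small white bottle, 30 mm across, 62 mm high; origin under its centre. Leave it
- loupe: loose black eye loupe, 38 mm across, 30 mm high; origin under its centre. Leave it
- parts_tin: loose round metal tin, 68 mm across, 32 mm high; origin under its centre. Leave it
- blower: loose dark rubber air blower, a bulb 62 mm across with a nozzle up to 95 mm; origin under its centre. Leave it
- movement: loose brass watch movement in its ring holder, 48 mm across, 14 mm high, on a thin mat; origin under its centre. Leave it
- pocket_watch: loose pocket watch, 48 mm across, 13 mm thick, lying on a ledger 26 mm thick; origin under its centre. Leave it
Things that resemble listed ones, but are neither listed nor needed, are in the scene too. Of the things like the tool_block, leave any that is red or turquoise; of the rest the larger one is meant.

How it is judged:
By the outcome, as a careful person would: the job done as asked, in the order asked, and still so for the second after the job is handed in, while the arm keeps its last pose, push and grip.
It also fails if it takes over 64 s, if anything falls off the work surface, if the arm or the gripper's body presses on something with over 40 N, if the wrist force passes 120 N, or if a joint passes its speed limit or range.

## Working session

There is one attempt and no reset: what is moved stays moved. The work goes in short steps, Python scripts to look and compute and a tool call to move; the robot and the scene stay as the last step left them, time stands still between calls to the robot, and variables do not carry over. Pictures are saved under pics/ and viewed, about 8 in all and at most 12, crops included, and the job is handed in when it is done.

Besides the shell and the picture viewer there is one more tool, called after "Call:" by a JSON object that holds its "name" and its "arguments", one argument or row to a line. step_arm: Moves the arm, as the interface text tells. Its arguments: {"type":"object","properties":{"plan":{"type":"array","items":{"type":"array"}},"newtons":{"type":"number"}},"required":["plan"]}

```bash
mkdir -p pics; cat > h.py <<'E'
import numpy as np, cv2
from scipy.spatial.transform import Rotation as R
from cell import robot
def snap(n,tag):
    ci=robot.camera_info(n); im,d=robot.capture(n)
    np.savez(f'pics/{tag}.npz',im=im,d=d,K=[ci['fx'],ci['fy'],ci['cx'],ci['cy']],D=ci['D'],r=ci['rvec'],t=ci['tvec'])
    cv2.imwrite(f'pics/{tag}.png',im[:,:,::-1]); return im,d
def load(tag):
    z=np.load(f'pics/{tag}.npz'); k=z['K']
    return z['im'],z['d'],np.array([[k[0],0,k[2]],[0,k[1],k[3]],[0,0,1.]]),z['D'],cv2.Rodrigues(z['r'])[0],z['t'].ravel()
def ray(tag,uv):
    im,d,K,D,Rm,t=load(tag)
    n=cv2.undistortPoints(np.array([[uv]],float),K,D)[0,0]
    return -Rm.T@t, Rm.T@np.array([n[0],n[1],1])
def at_z(tag,uv,z):
    o,v=ray(tag,uv); return o+v*(z-o[2])/v[2]
def at_d(tag,uv):
    o,v=ray(tag,uv); return o+v*load(tag)[1][int(uv[1]),int(uv[0])]
def cloud(tag):
    im,d,K,D,Rm,t=load(tag); h,w=d.shape
    uv=np.stack(np.meshgrid(np.arange(w),np.arange(h)),-1).reshape(-1,1,2).astype(float)
    n=cv2.undistortPoints(uv,K,D).reshape(h,w,2)
    p=np.dstack([n,np.ones((h,w))])*d[...,None]
    return (p-t)@Rm
E
python3 - <<'E'
from h import *
print(robot.observe())
for n in ['scene','side','wrist']: snap(n,n+'0')
a=[cv2.imread(f'pics/{n}0.png') for n in ['scene','side','wrist']]
cv2.imwrite('pics/s0.png',cv2.resize(a[0],(800,600)))
cv2.imwrite('pics/s1.png',cv2.resize(a[1],(800,600)))
E
```

```text
{'time': 0.0, 'joint_pos': array([ 2.88099533e-01,  3.59371270e-01,  1.10965661e-02, -3.42442695e-04,
       -1.22411189e+00, -2.88130257e-01]), 'qvel': array([-0.00045331, -0.00097026, -0.00181393,  0.00191365, -0.0024297 ,
       -0.00063111]), 'tau': array([-8.00930356e-04, -5.82726967e+01,  2.93058443e+01,  6.99745238e+00,
        6.93249181e-03, -2.06530804e-04]), 'ee_pos': array([ 6.74524928e-01, -2.61390715e-05,  2.25650591e-01]), 'tcp_rot': array([-7.06535131e-01,  1.02706671e-04,  7.07677962e-01,  1.47573673e-06]), 'contact_force': array([-0.6838251 , -0.55349046,  0.9244352 ]), 'ft_torque': array([-0.01667008, -0.00896904,  0.01704806]), 'width': 0.08792262035454586}
```

View pics/s0.png

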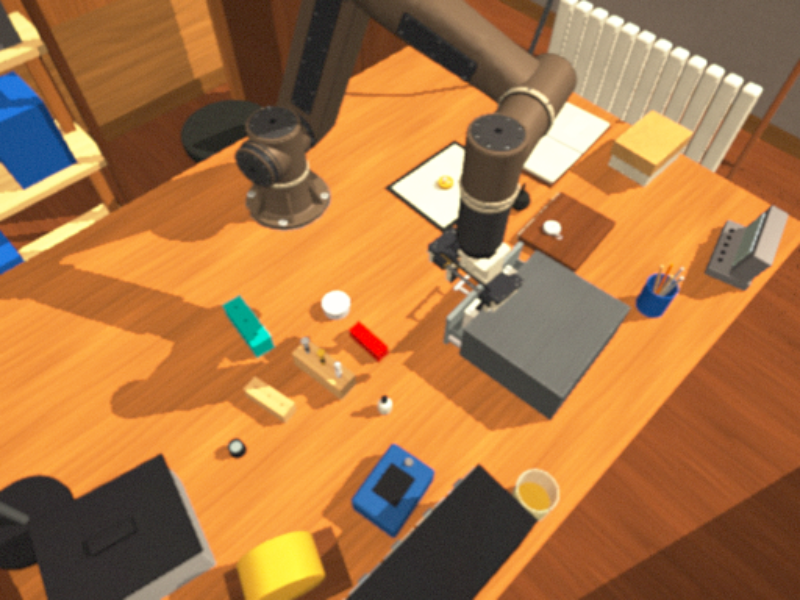

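View pics/s1.png

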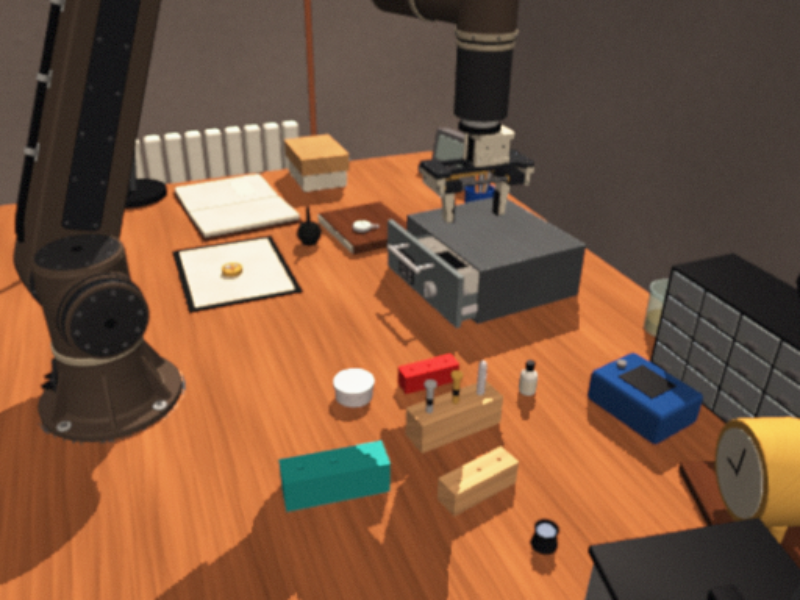

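The two views show the safe slightly ajar under the gripper, and the tool block at scene (322,370) / side (455,415). The pin is the plain light one at its far end, scene (338,368) / side (482,378).

```bash
python3 - <<'E'
from h import *
for tag in ['scene0','side0']:
    P=cloud(tag); 
    c0=at_d(tag,(545*.64,330*.64) if tag=='scene0' else (510*.64,245*.64)); print(tag,'safe top',c0)
    im=load(tag)[0]
    def rect(zlo,zhi,c,r):
        m=(P[...,2]>zlo)&(P[...,2]<zhi)&(np.hypot(P[...,0]-c[0],P[...,1]-c[1])<r)
        q=P[m][:,:2].astype(np.float32); b=cv2.minAreaRect(q); return len(q),np.round(cv2.boxPoints(b),3).tolist(),np.round(b[1],3),round(b[2],2)
    print(rect(.112,.126,c0,.24))
    uv=(318*.64,372*.64) if tag=='scene0' else (455*.64,408*.64)
    c=at_z(tag,uv,.054); print('block',c,rect(.049,.059,c,.1))
    for z0,z1 in [(.075,.13)]:
        m=(P[...,2]>z0)&(P[...,2]<z1)&(np.hypot(P[...,0]-c[0],P[...,1]-c[1])<.09)
        n,l,s,ce=cv2.connectedComponentsWithStats(m.astype(np.uint8))
        for i in range(1,n):
            if s[i,4]>3: q=P[l==i]; print(s[i],q.mean(0).round(3),q[:,2].max().round(3),im[l==i].mean(0).round())
for tag,uv in [('side0',(482*.64,364*.64)),('scene0',(337*.64,366*.64))]: print(tag,'pin top?',at_z(tag,uv,.116), at_z(tag,uv,.09))
E
```

```text
scene0 safe top [0.82057901 0.11170871 0.12083994]
(5115, [[0.6119999885559082, 0.2809999883174896], [0.640999972820282, -0.02500000037252903], [0.9490000009536743, 0.004000000189989805], [0.9200000166893005, 0.3109999895095825]], array([0.309, 0.308]), 5.43)
block [ 0.51879767 -0.30689324  0.054     ] (419, [[0.4309999942779541, -0.27000001072883606], [0.43799999356269836, -0.32100000977516174], [0.5879999995231628, -0.30000001192092896], [0.5809999704360962, -0.24899999797344208]], array([0.152, 0.051]), 7.75)
[193 216   5   8  30] [ 0.464 -0.292  0.101] 0.111 [176. 153. 130.]
[203 223   6   8  32] [ 0.51  -0.285  0.102] 0.115 [208. 151.  52.]
[214 231   5   8  28] [ 0.559 -0.28   0.101] 0.118 [232. 211. 183.]
side0 safe top [0.79986114 0.06222149 0.11735153]
(3096, [[0.6060000061988831, 0.28200000524520874], [0.6340000033378601, -0.026000000536441803], [0.9509999752044678, 0.0020000000949949026], [0.9229999780654907, 0.3109999895095825]], array([0.318, 0.31 ]), 5.18)
block [ 0.50101668 -0.30077936  0.054     ] (768, [[0.42800000309944153, -0.2680000066757202], [0.4350000023841858, -0.3230000138282776], [0.5870000123977661, -0.30399999022483826], [0.5799999833106995, -0.24899999797344208]], array([0.154, 0.056]), 7.25)
[305 231   6  16  77] [ 0.553 -0.283  0.096] 0.116 [164. 140. 128.]
[288 237   8  15  75] [ 0.506 -0.288  0.099] 0.112 [149. 101.  45.]
[271 243   8  15  77] [ 0.458 -0.294  0.099] 0.112 [123. 106.  98.]
side0 pin top? [ 0.55005337 -0.28755887  0.116     ] [ 0.56886019 -0.25593697  0.09      ]
scene0 pin top? [ 0.56486329 -0.28385166  0.116     ] [ 0.55310968 -0.27637747  0.09      ]
```

```bash
python3 - <<'E'
from h import *
a=cv2.imread('pics/scene0.png')[140:300,170:330]; b=cv2.imread('pics/side0.png')[130:290,230:390]
cv2.imwrite('pics/c1.png',np.hstack([cv2.resize(x,(400,400),interpolation=2) for x in(a,b)]))
E
```

```text
(no output)
```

View pics/c1.png

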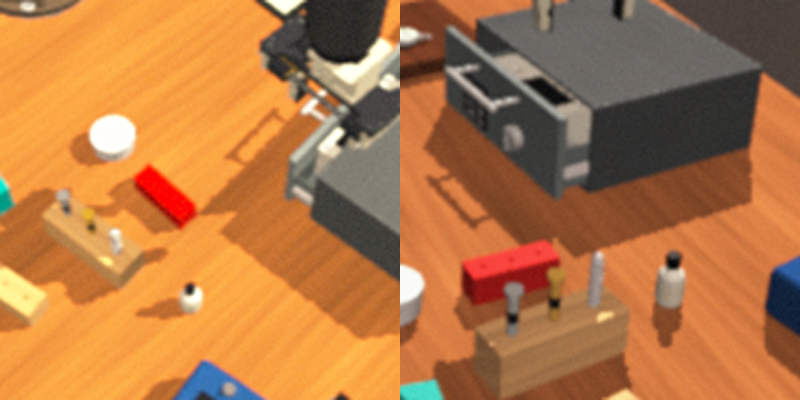

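The crop confirms the plain domed pin is nearest the bottle, at block x=+48 mm, so about (0.556,-0.280). The drawer is about 30 mm ajar and the handle is near (0.59,0.125). I'll move over the handle next.

```bash
cat >> h.py <<'E'
def goto(p,jaw_deg):
    """shift and rotvec in tool axes to TCP p, tool down, jaw axis (z) at jaw_deg in world xy (mod 180)"""
    s=robot.observe(); R0=R.from_quat(s['tcp_rot']); best=None
    for k in (0,180):
        a=np.radians(jaw_deg+k); z=np.array([np.cos(a),np.sin(a),0]); x=np.array([0,0,-1.])
        rv=(R0.inv()*R.from_matrix(np.c_[x,np.cross(z,x),z])).as_rotvec()
        if best is None or np.linalg.norm(rv)<np.linalg.norm(best): best=rv
    print('t',round(s['time'],2),'pos',s['ee_pos'].round(4),'F',s['contact_force'].round(1),'w',round(s['width'],4),'q6',s['joint_pos'].round(2))
    print('shift',R0.inv().apply(np.array(p)-s['ee_pos']).round(4),'turn',best.round(3),'jaw',R0.as_matrix()[:,2].round(3),'y',R0.as_matrix()[:,1].round(3))
E
python3 -c "
from h import *
goto([.59,.125,.18],5.4)"
```

```text
t 0.15 pos [ 0.6746 -0.      0.2259] F [ 0.4 -0.3 -0.7] w 0.0876 q6 [ 0.29  0.36  0.01 -0.   -1.22 -0.29]
shift [ 0.046  -0.125   0.0846] turn [-0.094  0.001 -0.   ] jaw [-1.     0.     0.001] y [-0. -1.  0.]
```

Call:
{"name": "step_arm", "arguments": {
  "plan": [
    [[0.025,-0.04,0.03],[-0.05,0,0],170],
    [[0.025,-0.08,0.06],[-0.094,0,0],170],
    [[0.025,-0.125,0.085],[-0.094,0,0],170],
    [[0.025,-0.125,0.085],[-0.094,0,0],170],
    [[0.025,-0.125,0.085],[-0.094,0,0],170],
    [[0.025,-0.125,0.085],[-0.094,0,0],170],
    [[0.025,-0.125,0.085],[-0.094,0,0],170],
    [[0.025,-0.125,0.085],[-0.094,0,0],170]
  ]
}}

```text
time: 0.82
ee_pos: [0.59, 0.1244, 0.2008]
tcp_rot: [-0.706, -0.033, 0.707, -0.033]
contact_force: [-0.4, 0.6, -0.1]
width: 0.04
```

```bash
python3 - <<'E'
from h import *
goto([.59,.125,.079],5.4)
im,d=snap('wrist','w1'); snap('side','sd1')
P=cloud('w1'); ok=d>0
for lo,hi in [(.09,.108),(.11,.119)]:
    m=ok&(P[...,2]>lo)&(P[...,2]<hi)&(P[...,0]<.66); q=P[m]
    print(lo,m.sum(), q.mean(0) if m.sum() else '')
cv2.imwrite('pics/w1v.png',np.hstack([im[:,:,::-1],cv2.imread('pics/sd1.png')])[:, :])
cv2.imwrite('pics/w1v.png',cv2.resize(cv2.imread('pics/w1v.png'),(800,300)))
E
```

```text
t 0.82 pos [0.59   0.1244 0.2008] F [-0.4  0.6 -0.1] w 0.04 q6 [ 0.53  0.26 -0.19 -0.   -1.12 -0.44]
shift [ 0.1218 -0.0007 -0.0002] turn [-0.001  0.001 -0.   ] jaw [-0.996 -0.093  0.001] y [ 0.093 -0.996  0.   ]
0.09 2629 [0.60086384 0.10486437 0.10169835]
0.11 3635 [0.63514116 0.06628543 0.11731072]
```

View pics/w1v.png

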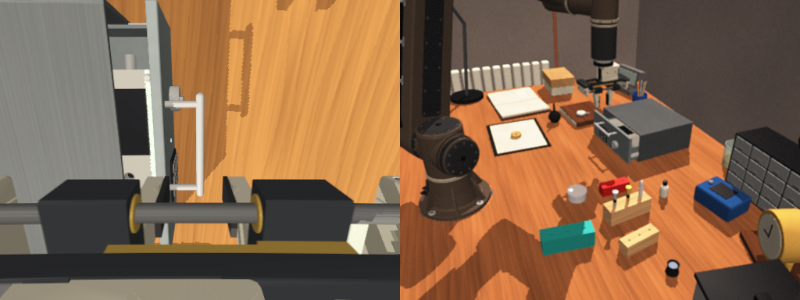

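The wrist view shows the bar clear and upright in the picture (x≈200, y 95–195 at half scale). Next I'll measure it exactly.

```bash
python3 - <<'E'
from h import *
P=cloud('w1'); im,d=load('w1')[:2]
u,v=np.meshgrid(np.arange(512),np.arange(384))
m=(d>0)&(P[...,2]>.09)&(P[...,2]<.108)&(u>240)&(u<266)&(v>112)&(v<255); q=P[m]
c,dv,_,_=0,0,0,0
mu=q.mean(0); vv=np.linalg.svd((q-mu)[:,:2],full_matrices=False)[2][0]
s=(q-mu)[:,:2]@vv; print('bar',mu,q[:,2].max(),vv,s.min(),s.max(),'mid',mu[:2]+vv*(s.min()+s.max())/2, 'yaw',np.degrees(np.arctan2(-vv[0],vv[1]))%180)
for uv in [(256,122),(256,247)]: print(at_z('w1',uv,.101))
m=(d>0)&(P[...,2]>.113)&(P[...,2]<.1185)&(u<222)&(u>185)&(v<230); q=P[m]; print('plate top',q.mean(0))
b=cv2.fitLine(q[:,:2].astype(np.float32),cv2.DIST_HUBER,0,.01,.01).ravel(); print(b, np.degrees(np.arctan(-b[2]and -b[0]/b[1])))
E
```

```text
bar [0.58605465 0.11448311 0.10267783] 0.10628447429201104 [-0.09186631  0.99577135] -0.05941941569190874 0.06819625283116959 mid [0.5856515  0.11885297] yaw 5.27098380289509
[0.59025907 0.05857055 0.101     ]
[0.57830394 0.17937625 0.101     ]
plate top [0.63646933 0.05546427 0.1173745 ]
[ 0.09804383 -0.9951821   0.63646936  0.05546426] 5.6265364
```

Call:
{"name": "step_arm", "arguments": {
  "plan": [
    [[0.03,0.005,0.005],[0,0,0],178],
    [[0.05,0.005,0.005],[0,0,0],178],
    [[0.05,0.005,0.005],[0,0,0],178],
    [[0.05,0.005,0.005],[0,0,0],178],
    [[0.05,0.005,0.005],[0,0,0],178],
    [[0.05,0.005,0.005],[0,0,0],178],
    [[0.05,0.005,0.005],[0,0,0],178],
    [[0.05,0.005,0.005],[0,0,0],178]
  ]
}}

```text
time: 1.58
ee_pos: [0.586, 0.1188, 0.1518]
tcp_rot: [-0.706, -0.033, 0.706, -0.033]
contact_force: [0.4, -0.4, -0.4]
width: 0.0265
```

Call:
{"name": "step_arm", "arguments": {
  "plan": [
    [[0.015,0,0],[0,0,0],178],
    [[0.03,0,0],[0,0,0],178],
    [[0.045,0,0],[0,0,0],178],
    [[0.06,0,0],[0,0,0],178],
    [[0.072,0,0],[0,0,0],178],
    [[0.072,0,0],[0,0,0],178],
    [[0.072,0,0],[0,0,0],178],
    [[0.072,0,0],[0,0,0],178]
  ]
}}

```text
time: 2.25
ee_pos: [0.5866, 0.1192, 0.0808]
tcp_rot: [0.707, 0.033, -0.706, 0.033]
contact_force: [-1.1, 0.2, 0.3]
width: 0.0266
```

Call:
{"name": "step_arm", "arguments": {
  "newtons": 30,
  "plan": [
    [[0,0,0],[0,0,0],255],
    [[0,0,0],[0,0,0],255],
    [[0,0,0],[0,0,0],255],
    [[0,0,0],[0,0,0],255],
    [[0,0,0],[0,0,0],255],
    [[0,0,0],[0,0,0],255],
    [[0,0,0],[0,0,0],255],
    [[0,0,0],[0,0,0],255]
  ]
}}

```text
time: 2.92
ee_pos: [0.5867, 0.1192, 0.0814]
tcp_rot: [0.707, 0.033, -0.706, 0.033]
contact_force: [-3.0, -0.3, 5.8]
width: 0.0089
```

Call:
{"name": "step_arm", "arguments": {
  "plan": [
    [[0,0,0.01],[0,0,0],255],
    [[0,0,0.022],[0,0,0],255],
    [[0,0,0.036],[0,0,0],255],
    [[0,0,0.05],[0,0,0],255],
    [[0,0,0.065],[0,0,0],255],
    [[0,0,0.08],[0,0,0],255],
    [[0,0,0.092],[0,0,0],255],
    [[0,0,0.1],[0,0,0],255]
  ]
}}

```text
time: 3.58
ee_pos: [0.4865, 0.1093, 0.0815]
tcp_rot: [0.707, 0.033, -0.706, 0.033]
contact_force: [4.8, -4.7, -1.4]
width: 0.0088
```

Call:
{"name": "step_arm", "arguments": {
  "plan": [
    [[0,0,0.002],[0,0,0],255],
    [[0,0,0.004],[0,0,0],255],
    [[0,0,0.006],[0,0,0],255],
    [[0,0,0.008],[0,0,0],255],
    [[0,0,0.01],[0,0,0],255],
    [[0,0,0.012],[0,0,0],255],
    [[0,0,0.012],[0,0,0],255],
    [[0,0,0.012],[0,0,0],255]
  ]
}}

```text
time: 4.25
ee_pos: [0.4749, 0.1081, 0.0814]
tcp_rot: [0.707, 0.033, -0.706, 0.033]
contact_force: [1.7, -3.1, 0.2]
width: 0.0092
```

Call:
{"name": "step_arm", "arguments": {
  "plan": [
    [[0,0,0.002],[0,0,0],255],
    [[0,0,0.003],[0,0,0],255],
    [[0,0,0.004],[0,0,0],255],
    [[0,0,0.005],[0,0,0],255],
    [[0,0,0.006],[0,0,0],255],
    [[0,0,0.007],[0,0,0],255],
    [[0,0,0.008],[0,0,0],255],
    [[0,0,0.008],[0,0,0],255]
  ]
}}

```text
time: 4.92
ee_pos: [0.4729, 0.1082, 0.0817]
tcp_rot: [0.71, 0.034, -0.702, 0.033]
contact_force: [33.7, -14.4, -29.4]
width: 0.0088
```

Call:
{"name": "step_arm", "arguments": {
  "plan": [
    [[0,0,0],[0,0,0],255],
    [[0,0,0],[0,0,0],255],
    [[0,0,0],[0,0,0],178],
    [[0,0,0],[0,0,0],178],
    [[0,0,0],[0,0,0],178],
    [[0,0,0],[0,0,0],178],
    [[0,0,0],[0,0,0],178],
    [[0,0,0],[0,0,0],178]
  ]
}}

```text
time: 5.58
ee_pos: [0.4728, 0.1083, 0.0818]
tcp_rot: [0.71, 0.034, -0.702, 0.033]
contact_force: [-0.7, -0.3, -0.5]
width: 0.0265
```

```bash
python3 -c "
from h import *
goto([.473,.108,.24],5.4)"
```

```text
t 5.58 pos [0.4728 0.1083 0.0818] F [-0.7 -0.3 -0.5] w 0.0265 q6 [ 0.64  0.19 -0.6   0.01 -0.77 -0.55]
shift [-0.1582  0.0003 -0.0019] turn [ 0.001 -0.011  0.001] jaw [-0.995 -0.095 -0.011] y [ 0.095 -0.995 -0.001]
```

Call:
{"name": "step_arm", "arguments": {
  "plan": [
    [[-0.03,0,0],[0,0,0],178],
    [[-0.06,0,0],[0,-0.01,0],178],
    [[-0.09,0,0],[0,-0.01,0],178],
    [[-0.125,0,0],[0,-0.01,0],178],
    [[-0.17,-0.03,-0.03],[0,-0.01,0],178],
    [[-0.19,-0.07,-0.06],[0,-0.01,0],178],
    [[-0.19,-0.11,-0.08],[0,-0.01,0],178],
    [[-0.19,-0.13,-0.09],[0,-0.01,0],178]
  ]
}}

```text
time: 6.25
ee_pos: [0.5446, 0.2368, 0.2742]
tcp_rot: [0.708, 0.034, -0.705, 0.032]
contact_force: [0.7, -1.1, 0.5]
width: 0.0266
```

Call:
{"name": "step_arm", "arguments": {
  "plan": [
    [[0,-0.01,0],[0,0,0],178],
    [[0,-0.01,0],[0,0,0],178],
    [[0,-0.01,0],[0,0,0],178],
    [[0,-0.01,0],[0,0,0],178],
    [[0,-0.01,0],[0,0,0],120],
    [[0,-0.01,0],[0,0,0],120],
    [[0,-0.01,0],[0,0,0],120],
    [[0,-0.01,0],[0,0,0],120]
  ]
}}

```text
time: 6.92
ee_pos: [0.5436, 0.2463, 0.2746]
tcp_rot: [0.708, 0.034, -0.704, 0.032]
contact_force: [0.2, -0.8, -0.8]
width: 0.0446
```

```bash
python3 - <<'E'
from h import *
goto([.556,-.28,.2],97.5)
im,d=snap('wrist','w2')
cv2.imwrite('pics/w2v.png',cv2.resize(im[:,:,::-1],(800,600)))
E
```

```text
t 6.92 pos [0.5436 0.2463 0.2746] F [ 0.2 -0.8 -0.8] w 0.0446 q6 [ 0.75  0.2  -0.1   0.   -1.27 -0.66]
shift [0.0726 0.5254 0.0373] turn [ 1.534 -0.002  0.007] jaw [-0.996 -0.094 -0.006] y [ 0.094 -0.996 -0.003]
```

View pics/w2v.png

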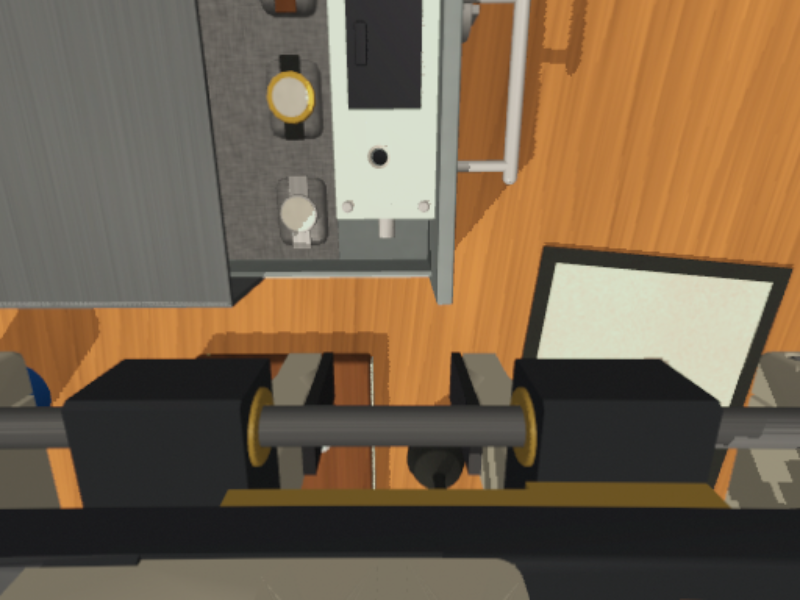

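The hole is at (379,156), with the battery hatch above it and screw heads below. The drawer is out. Next I'll go to the tool block.

Call:
{"name": "step_arm", "arguments": {
  "plan": [
    [[0,0.035,0],[0.1,0,0],120],
    [[0,0.07,0],[0.22,0,0],120],
    [[0,0.11,0],[0.34,0,0],120],
    [[0,0.15,0],[0.46,0,0],120],
    [[0,0.19,0],[0.58,0,0],120],
    [[0,0.23,0],[0.7,0,0],120],
    [[0,0.265,0],[0.8,0,0],120],
    [[0,0.29,0],[0.9,0,0],120]
  ]
}}

```text
time: 7.63
ee_pos: [0.5705, -0.0452, 0.2738]
tcp_rot: [0.651, -0.278, -0.648, -0.281]
contact_force: [-0.1, 0.5, 0.1]
width: 0.0464
```

```bash
python3 - <<'E'
from h import *
goto([.62,-.27,.22],97.5)
h=at_z('w2',(379*.64,156*.64),.085); print('hole',h)
P=cloud('w2'); im,d=load('w2')[:2]
u,v=np.meshgrid(np.arange(512),np.arange(384))
# dark blob centroid
g=im.sum(2); m=(np.hypot(u-242.5,v-100)<9)&(g<250); print('blob',m.sum(),u[m].mean(),v[m].mean(),at_z('w2',(u[m].mean(),v[m].mean()),.085))
m=(d>0)&(abs(P[...,2]-.085)<.006)&(im.min(2)>170)&(v>70)&(v<140)&(u>205)&(u<285); q=P[m]; print('housing',len(q),q.mean(0)); 
m=(d>0)&(abs(P[...,2]-.117)<.005)&(u>275)&(u<300)&(v<195); q=P[m]; print('plate',q.mean(0),cv2.fitLine(q[:,:2].astype(np.float32),2,0,.01,.01).ravel())
E
```

```text
t 7.63 pos [ 0.5705 -0.0452  0.2738] F [-0.1  0.5  0.1] w 0.0464 q6 [ 0.26  0.16 -0.15 -0.   -1.26 -1.07]
shift [ 0.0533  0.1189 -0.1972] turn [0.627 0.001 0.007] jaw [-0.688  0.726 -0.001] y [-0.726 -0.688 -0.006]
hole [0.56085075 0.16248366 0.085     ]
blob 75 242.62666666666667 100.10666666666667 [0.56074928 0.16276736 0.085     ]
housing 4235 [0.55610089 0.16766761 0.08590244]
plate [0.51426982 0.15604176 0.11755611] [ 0.10160023 -0.9948253   0.5142698   0.15604176]
```

Call:
{"name": "step_arm", "arguments": {
  "plan": [
    [[0,0.02,-0.03],[0.1,0,0],120],
    [[0.01,0.04,-0.06],[0.22,0,0],120],
    [[0.02,0.06,-0.09],[0.34,0,0],120],
    [[0.03,0.08,-0.12],[0.46,0,0],120],
    [[0.04,0.1,-0.15],[0.58,0,0],120],
    [[0.053,0.119,-0.18],[0.627,0,0.007],120],
    [[0.053,0.119,-0.197],[0.627,0,0.007],120],
    [[0.053,0.119,-0.197],[0.627,0,0.007],120]
  ]
}}

```text
time: 8.3
ee_pos: [0.62, -0.2733, 0.2181]
tcp_rot: [-0.53, 0.468, 0.532, 0.466]
contact_force: [-0.1, 0.3, -0.2]
width: 0.0464
```

```bash
python3 - <<'E'
from h import *
goto([.556,-.28,.2],97.5)
im,d=snap('wrist','w3')
cv2.imwrite('pics/w3v.png',cv2.resize(im[:,:,::-1],(800,600)))
E
```

```text
t 8.3 pos [ 0.62   -0.2733  0.2181] F [-0.1  0.3 -0.2] w 0.0464 q6 [-0.13  0.37  0.01  0.   -1.21 -1.32]
shift [0.0184 0.0643 0.0014] turn [-0.003  0.001 -0.003] jaw [-0.127  0.992  0.001] y [-0.992 -0.127  0.003]
```

View pics/w3v.png

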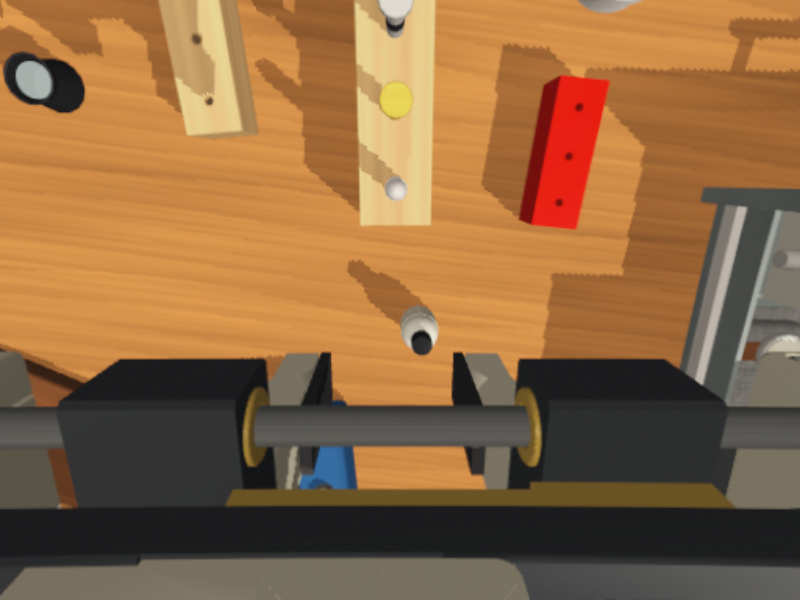

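The pin's domed top is at (396,188). The bottle at (420,335) stands beyond the block end.

```bash
python3 - <<'E'
from h import *
uv=np.array([396,188])*.64
print(at_d('w3',uv), at_z('w3',uv,.116), at_z('w3',uv,.110))
P=cloud('w3'); im,d=load('w3')[:2]
u,v=np.meshgrid(np.arange(512),np.arange(384))
m=(d>0)&(abs(P[...,2]-.054)<.006)&(u>226)&(u<280)&(v<150); b=cv2.minAreaRect(P[m][:,:2].astype(np.float32)); print(b,cv2.boxPoints(b))
m=(d>0)&(P[...,2]>.08)&(np.hypot(u-uv[0],v-uv[1])<12); print('pin',m.sum(),P[m].mean(0),P[m][:,2].max())
# midpoints of x extents of pin
q=P[m]; print(q.min(0),q.max(0)); print('bottle',at_z('w3',(421*.64,342*.64),.062))
goto([.556,-.28,.2],97.5)
E
```

```text
[ 0.55383681 -0.28056554  0.1166018 ] [ 0.55386214 -0.2805557   0.116     ] [ 0.55411471 -0.2804576   0.11      ]
((0.51250159740448, -0.2864891290664673), (0.13831639289855957, 0.05008180812001228), 7.506579875946045) [[ 0.44066477 -0.27069768]
 [ 0.44720745 -0.32035026]
 [ 0.5843384  -0.30228058]
 [ 0.57779574 -0.252628  ]]
pin 171 [ 0.55408899 -0.28125865  0.11252116] 0.11780126458939572
[ 0.54817208 -0.28733146  0.08483315] [ 0.56023175 -0.27476476  0.11780126]
bottle [ 0.66558729 -0.24628511  0.062     ]
t 8.35 pos [ 0.6197 -0.2717  0.2189] F [-0.2 -0.3  1. ] w 0.0463 q6 [-0.13  0.37  0.01 -0.   -1.21 -1.32]
shift [ 0.019   0.0642 -0.0001] turn [-0.002  0.001 -0.003] jaw [-0.128  0.992  0.001] y [-0.992 -0.128  0.003]
```

Call:
{"name": "step_arm", "arguments": {
  "plan": [
    [[0.02,0.02,0],[0,0,0],165],
    [[0.04,0.045,0],[0,0,0],165],
    [[0.05,0.0665,-0.001],[0,0,0],165],
    [[0.06,0.0665,-0.001],[0,0,0],165],
    [[0.07,0.0665,-0.001],[0,0,0],165],
    [[0.07,0.0665,-0.001],[0,0,0],165],
    [[0.07,0.0665,-0.001],[0,0,0],165],
    [[0.07,0.0665,-0.001],[0,0,0],165]
  ]
}}

```text
time: 9.02
ee_pos: [0.5548, -0.281, 0.1497]
tcp_rot: [-0.531, 0.467, 0.532, 0.466]
contact_force: [0.4, -0.1, 0.6]
width: 0.0314
```

```bash
python3 -c "
from h import *
goto([.554,-.281,.065],97.5)"
```

```text
t 9.02 pos [ 0.5548 -0.281   0.1497] F [ 0.4 -0.1  0.6] w 0.0314 q6 [-0.16  0.33 -0.21 -0.   -1.03 -1.29]
shift [0.0847 0.0007 0.    ] turn [-0.001  0.    -0.002] jaw [-0.129  0.992  0.   ] y [-0.992 -0.129  0.002]
```

Call:
{"name": "step_arm", "arguments": {
  "plan": [
    [[0.015,0.001,0],[0,0,0],165],
    [[0.03,0.001,0],[0,0,0],165],
    [[0.045,0.001,0],[0,0,0],165],
    [[0.06,0.001,0],[0,0,0],165],
    [[0.075,0.001,0],[0,0,0],165],
    [[0.085,0.001,0],[0,0,0],165],
    [[0.085,0.001,0],[0,0,0],165],
    [[0.085,0.001,0],[0,0,0],165]
  ]
}}

```text
time: 9.68
ee_pos: [0.5541, -0.2811, 0.0648]
tcp_rot: [-0.531, 0.467, 0.532, 0.466]
contact_force: [0.4, 0.3, -0.7]
width: 0.031
```

Call:
{"name": "step_arm", "arguments": {
  "newtons": 30,
  "plan": [
    [[0,0,0],[0,0,0],255],
    [[0,0,0],[0,0,0],255],
    [[0,0,0],[0,0,0],255],
    [[0,0,0],[0,0,0],255],
    [[0,0,0],[0,0,0],255],
    [[0,0,0],[0,0,0],255],
    [[0,0,0],[0,0,0],255],
    [[0,0,0],[0,0,0],255]
  ]
}}

```text
time: 10.35
ee_pos: [0.5547, -0.281, 0.0656]
tcp_rot: [-0.531, 0.467, 0.532, 0.466]
contact_force: [-0.7, 1.9, 6.0]
width: 0.0122
```

```bash
python3 -c "
from h import *
goto([.554,-.281,.2],97.5)"
```

```text
t 10.35 pos [ 0.5547 -0.281   0.0656] F [-0.7  1.9  6. ] w 0.0122 q6 [-0.16  0.42 -0.3   0.   -0.85 -1.29]
shift [-1.344e-01  8.000e-04  1.000e-04] turn [-0.001 -0.    -0.001] jaw [-0.13   0.992 -0.   ] y [-0.992 -0.13   0.001]
```

Call:
{"name": "step_arm", "arguments": {
  "plan": [
    [[-0.01,0,0],[0,0,0],255],
    [[-0.03,0,0],[0,0,0],255],
    [[-0.055,0,0],[0,0,0],255],
    [[-0.08,0,0],[0,0,0],255],
    [[-0.11,0,0],[0,0,0],255],
    [[-0.14,0,0],[0,0,0],255],
    [[-0.165,0,0],[0,0,0],255],
    [[-0.175,0,0],[0,0,0],255]
  ]
}}

```text
time: 11.02
ee_pos: [0.5559, -0.2818, 0.2457]
tcp_rot: [0.533, -0.466, -0.53, -0.467]
contact_force: [0.4, -0.1, -0.2]
width: 0.0122
```

```bash
python3 -c "
from h import *
goto([.561,.1626,.22],97.5)
goto([.561,.1626,.22],5.4)"
```

```text
t 11.02 pos [ 0.5559 -0.2818  0.2457] F [ 0.4 -0.1 -0.2] w 0.0122 q6 [-0.16  0.26 -0.09  0.   -1.22 -1.29]
shift [ 0.0246 -0.0628  0.44  ] turn [-0.    -0.003  0.004] jaw [-0.13   0.991 -0.003] y [-0.991 -0.13  -0.004]
t 11.02 pos [ 0.5559 -0.2818  0.2457] F [ 0.4 -0.1 -0.2] w 0.0122 q6 [-0.16  0.26 -0.09  0.   -1.22 -1.29]
shift [ 0.0246 -0.0628  0.44  ] turn [-1.534e+00 -6.000e-03  1.000e-03] jaw [-0.13   0.991 -0.003] y [-0.991 -0.13  -0.004]
```

Call:
{"name": "step_arm", "arguments": {
  "plan": [
    [[0,-0.005,0.03],[0,0,0],255],
    [[0,-0.01,0.065],[0,0,0],255],
    [[0,-0.015,0.1],[0,0,0],255],
    [[0,-0.02,0.135],[0,0,0],255],
    [[0,-0.025,0.17],[0,0,0],255],
    [[0,-0.03,0.205],[0,0,0],255],
    [[0,-0.035,0.235],[0,0,0],255],
    [[0,-0.035,0.25],[0,0,0],255]
  ]
}}

```text
time: 11.68
ee_pos: [0.5579, -0.0266, 0.2451]
tcp_rot: [0.534, -0.465, -0.53, -0.466]
contact_force: [-0.0, -1.2, -0.3]
width: 0.0127
```

Call:
{"name": "step_arm", "arguments": {
  "plan": [
    [[0,-0.005,0.03],[0,0,0],255],
    [[0,-0.01,0.06],[0,0,0],255],
    [[0,-0.015,0.095],[0,0,0],255],
    [[0,-0.02,0.13],[0,0,0],255],
    [[0,-0.025,0.16],[0,0,0],255],
    [[0,-0.028,0.18],[0,0,0],255],
    [[0,-0.028,0.19],[0,0,0],255],
    [[0,-0.028,0.19],[0,0,0],255]
  ]
}}

```text
time: 12.35
ee_pos: [0.5601, 0.1671, 0.2444]
tcp_rot: [0.534, -0.465, -0.531, -0.466]
contact_force: [-0.0, -0.2, -1.2]
width: 0.0122
```

```bash
python3 - <<'E'
from h import *
goto([.561,.1626,.17],97.5)
im,d=snap('wrist','w4'); s,_=snap('side','sd4')
o=np.hstack([cv2.resize(im,(512,384)),cv2.resize(s[100:260,220:380],(384,384),interpolation=2)])[:,:,::-1]
cv2.imwrite('pics/w4v.png',cv2.resize(o,(800,343)))
E
```

```text
t 12.35 pos [0.5601 0.1671 0.2444] F [-0.  -0.2 -1.2] w 0.0122 q6 [ 0.63  0.2  -0.17  0.   -1.2  -2.07]
shift [ 0.0744  0.     -0.0043] turn [ 0.003 -0.003  0.003] jaw [-0.134  0.991 -0.003] y [-0.991 -0.134 -0.003]
```

View pics/w4v.png

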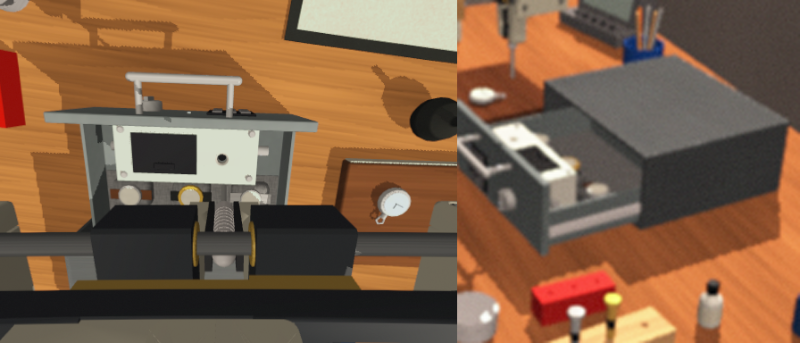

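The wrist view shows the pin held upright and the hole at about (249,177) full-scale. The drawer is fully out and the other tools are still standing in the block. I'll cross-check the hole and the pin tip.

```bash
python3 - <<'E'
from h import *
im,d=load('w4')[:2]; u,v=np.meshgrid(np.arange(512),np.arange(384))
m=(np.hypot(u-248.6,v-177)<9)&(im.sum(2)<220); print(m.sum(),at_z('w4',(u[m].mean(),v[m].mean()),.085), at_z('w4',(u[m].mean(),v[m].min()+0),.085))
s=robot.observe(); R0=R.from_quat(s['tcp_rot'])
_,_,K,D,Rm,t=load('sd4')
pr=lambda p: cv2.projectPoints(np.array(p).reshape(-1,3),cv2.Rodrigues(Rm)[0],t,K,D)[0].reshape(-1,2)
ax=R0.apply([1,0,0]); tip=s['ee_pos']+ax*.059; print('tip exp',tip,pr([tip,tip-ax*.03,tip-ax*.048]))
x=load('sd4')[0][90:145,225:265,::-1]; cv2.imwrite('pics/t4.png',cv2.resize(x,None,fx=10,fy=10,interpolation=cv2.INTER_NEAREST))
E
```

```text
48 [0.55944842 0.16211592 0.085     ] [0.55590361 0.16164635 0.085     ]
tip exp [0.56045774 0.16496156 0.18557671] [[245.39180273 135.57201826]
 [245.35566629 126.6564774 ]
 [245.33380127 121.21800213]]
```

View pics/t4.png

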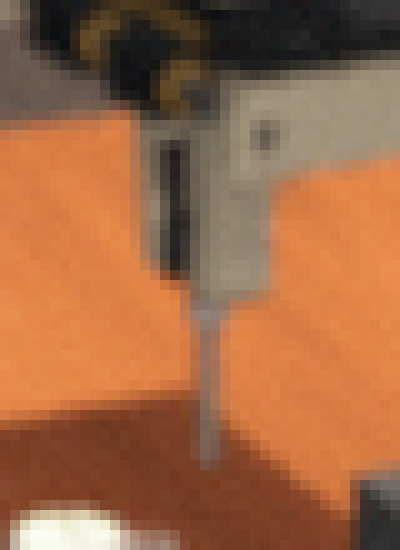

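```bash
python3 -c "
from h import *
goto([.5605,.1625,.16],97.5)"
```

```text
t 12.45 pos [0.5602 0.1651 0.2446] F [-0.5 -0.  -1.4] w 0.0121 q6 [ 0.62  0.2  -0.17  0.   -1.2  -2.06]
shift [ 0.0846  0.0004 -0.0024] turn [ 0.002 -0.003  0.004] jaw [-0.132  0.991 -0.003] y [-0.991 -0.132 -0.004]
```

Call:
{"name": "step_arm", "arguments": {
  "plan": [
    [[0.01,0,-0.0025],[0,0,0],255],
    [[0.025,0,-0.0025],[0.002,-0.003,0.004],255],
    [[0.04,0,-0.0025],[0.002,-0.003,0.004],255],
    [[0.055,0,-0.0025],[0.002,-0.003,0.004],255],
    [[0.07,0,-0.0025],[0.002,-0.003,0.004],255],
    [[0.085,0,-0.0025],[0.002,-0.003,0.004],255],
    [[0.085,0,-0.0025],[0.002,-0.003,0.004],255],
    [[0.085,0,-0.0025],[0.002,-0.003,0.004],255]
  ]
}}

```text
time: 13.12
ee_pos: [0.5604, 0.1608, 0.1587]
tcp_rot: [-0.531, 0.468, 0.532, 0.466]
contact_force: [-0.5, 0.5, 0.2]
width: 0.0122
```

```bash
python3 -c "
from h import *
goto([.5605,.1625,.139],97.5)"
```

```text
t 13.12 pos [0.5604 0.1608 0.1587] F [-0.5  0.5  0.2] w 0.0122 q6 [ 0.61  0.26 -0.29 -0.   -1.02 -2.06]
shift [ 0.0197 -0.0004  0.0017] turn [-0.001 -0.001 -0.002] jaw [-0.129  0.992 -0.001] y [-0.992 -0.129  0.002]
```

Call:
{"name": "step_arm", "arguments": {
  "plan": [
    [[0.002,0,0.0015],[0,0,0],255],
    [[0.005,0,0.0015],[0,0,0],255],
    [[0.008,0,0.0015],[0,0,0],255],
    [[0.011,0,0.0015],[0,0,0],255],
    [[0.014,0,0.0015],[0,0,0],255],
    [[0.017,0,0.0015],[0,0,0],255],
    [[0.02,0,0.0015],[0,0,0],255],
    [[0.0205,0,0.0015],[0,0,0],255]
  ]
}}

```text
time: 13.78
ee_pos: [0.5599, 0.1622, 0.1376]
tcp_rot: [-0.531, 0.468, 0.532, 0.465]
contact_force: [-0.8, 0.5, -0.3]
width: 0.0127
```

```bash
python3 -c "
from h import *
goto([.5605,.1625,.127],97.5)"
```

```text
t 13.78 pos [0.5599 0.1622 0.1376] F [-0.8  0.5 -0.3] w 0.0127 q6 [ 0.62  0.28 -0.31 -0.   -0.98 -2.06]
shift [ 0.0106 -0.0007  0.0002] turn [-0.001 -0.001 -0.003] jaw [-0.129  0.992 -0.001] y [-0.992 -0.129  0.003]
```

The tip is at about 0.079 with no contact force, so it is in the hole. Now I'll press.

Call:
{"name": "step_arm", "arguments": {
  "newtons": 45,
  "plan": [
    [[0.001,-0.0005,0],[0,0,0],255],
    [[0.002,-0.0005,0],[0,0,0],255],
    [[0.003,-0.0005,0],[0,0,0],255],
    [[0.004,-0.0005,0],[0,0,0],255],
    [[0.005,-0.0005,0],[0,0,0],255],
    [[0.006,-0.0005,0],[0,0,0],255],
    [[0.007,-0.0005,0],[0,0,0],255],
    [[0.008,-0.0005,0],[0,0,0],255]
  ]
}}

```text
time: 14.45
ee_pos: [0.5605, 0.1623, 0.1298]
tcp_rot: [-0.531, 0.468, 0.532, 0.465]
contact_force: [-1.1, -0.7, 2.3]
width: 0.0121
```

Call:
{"name": "step_arm", "arguments": {
  "plan": [
    [[0.0005,0,0],[0,0,0],255],
    [[0.001,0,0],[0,0,0],255],
    [[0.0015,0,0],[0,0,0],255],
    [[0.002,0,0],[0,0,0],255],
    [[0.0025,0,0],[0,0,0],255],
    [[0.0025,0,0],[0,0,0],255],
    [[0.0025,0,0],[0,0,0],255],
    [[0.0025,0,0],[0,0,0],255]
  ]
}}

```text
time: 15.12
ee_pos: [0.5606, 0.1623, 0.1274]
tcp_rot: [-0.531, 0.468, 0.532, 0.466]
contact_force: [-1.2, 0.8, 3.5]
width: 0.0124
```

```bash
python3 -c "
from h import *
goto([.5605,.1625,.125],97.5)"
```

```text
t 15.12 pos [0.5606 0.1623 0.1274] F [-1.2  0.8  3.5] w 0.0124 q6 [ 0.62  0.29 -0.32  0.   -0.95 -2.06]
shift [0.0024 0.     0.0002] turn [-0.001 -0.001 -0.003] jaw [-0.129  0.992 -0.001] y [-0.992 -0.129  0.003]
```

Call:
{"name": "step_arm", "arguments": {
  "plan": [
    [[0.0005,0,0],[0,0,0],255],
    [[0.001,0,0],[0,0,0],255],
    [[0.0015,0,0],[0,0,0],255],
    [[0.002,0,0],[0,0,0],255],
    [[0.002,0,0],[0,0,0],255],
    [[0.002,0,0],[0,0,0],255],
    [[0.002,0,0],[0,0,0],255],
    [[0.002,0,0],[0,0,0],255]
  ]
}}

```text
time: 15.78
ee_pos: [0.5614, 0.1624, 0.127]
tcp_rot: [0.532, -0.467, -0.531, -0.466]
contact_force: [-1.6, -1.1, 12.8]
width: 0.0123
```

The force jumped from 3.5 N to 12.8 N while the tip stopped at z≈0.068, so the button is at its bottom stop. One last check while holding.

```bash
python3 - <<'E'
from h import *
im,d=snap('wrist','w5'); a,_=snap('side','sd5')
for _ in range(4):
    robot.capture('scene'); s=robot.observe(); print(s['time'],s['ee_pos'].round(4),s['contact_force'].round(1),round(s['width'],4))
P=cloud('sd5'); q0=cloud('sd4')
o=np.hstack([cv2.resize(im,(512,384)),cv2.resize(a[90:300,200:410],(384,384),interpolation=2)])[:,:,::-1]
cv2.imwrite('pics/w5v.png',cv2.resize(o,(800,343)))
E
```

```text
15.9333 [0.5614 0.1624 0.127 ] [-3.5 -1.  12.1] 0.0124
15.9833 [0.5614 0.1624 0.1269] [-2.6 -0.  12. ] 0.0123
16.0333 [0.5614 0.1624 0.127 ] [-2.2 -1.  12.5] 0.0121
16.0833 [0.5614 0.1625 0.127 ] [-3.  -1.6 12. ] 0.0124
```

View pics/w5v.png

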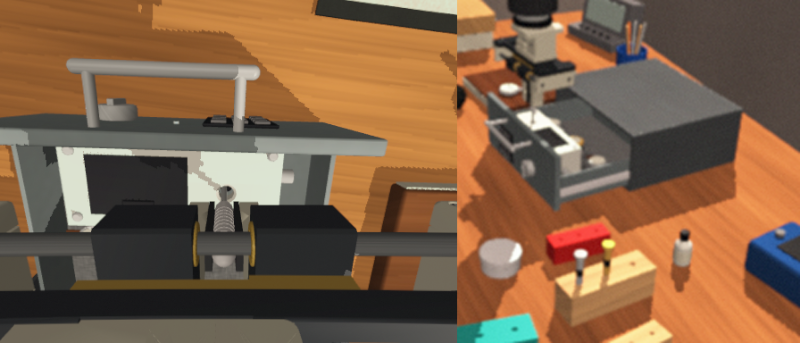

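The pin is in the hole, the drawer is out and the drivers are still standing. There is a small sideways force of about 3 N that could push the drawer inward. I'll ease it toward the stop side while keeping the press.

Call:
{"name": "step_arm", "arguments": {
  "plan": [
    [[0.0017,0.0006,0],[0,0,0],255],
    [[0.0017,0.001,0],[0,0,0],255],
    [[0.0017,0.0014,0],[0,0,0],255],
    [[0.0017,0.0018,0],[0,0,0],255],
    [[0.0017,0.002,0],[0,0,0],255],
    [[0.0017,0.002,0],[0,0,0],255],
    [[0.0017,0.002,0],[0,0,0],255],
    [[0.0017,0.002,0],[0,0,0],255]
  ]
}}

```text
time: 16.75
ee_pos: [0.5611, 0.1625, 0.127]
tcp_rot: [0.533, -0.466, -0.531, -0.467]
contact_force: [0.3, -0.7, 10.0]
width: 0.012
```

```bash
python3 - <<'E'
from h import *
for _ in range(3):
    snap('wrist','w6'); s=robot.observe(); print(s['time'],s['ee_pos'].round(4),s['contact_force'].round(1),round(s['width'],4))
for tag in ['w4','w6']:
    P=cloud(tag); d=load(tag)[1]
    m=(d>0)&(abs(P[...,2]-.117)<.004)&(P[...,1]>.06)&(P[...,1]<.24)&(P[...,0]<.54)&(P[...,0]>.49); q=P[m]
    # signed distance along safe x of plate top points
    print(tag,m.sum(),np.percentile(q[:,:2]@[.9955,.0941],[5,50,95]).round(4))
    m=(d>0)&(abs(P[...,2]-.101)<.005)&(P[...,0]<.49); q=P[m]; print(' bar',m.sum(),np.median(q[:,:2]@[.9955,.0941]).round(4))
E
```

```text
16.8 [0.5611 0.1625 0.127 ] [ 0.2 -1.5 11.3] 0.0123
16.85 [0.5612 0.1625 0.127 ] [ 0.4 -1.8 11.2] 0.0123
16.9 [0.5612 0.1625 0.127 ] [-0.3 -1.6 11.8] 0.0121
w4 2301 [0.5204 0.5256 0.5312]
 bar 1585 0.4815
w6 6261 [0.5214 0.5265 0.5322]
 bar 4310 0.4825
```

The sideways force is gone. The plate may have crept in by about 1 mm, so I'll ease the drawer back toward the stop through the pin.

Call:
{"name": "step_arm", "arguments": {
  "plan": [
    [[0.0017,0.0025,0],[0,0,0],255],
    [[0.0017,0.003,0],[0,0,0],255],
    [[0.0017,0.0035,0],[0,0,0],255],
    [[0.0017,0.004,0],[0,0,0],255],
    [[0.0017,0.004,0],[0,0,0],255],
    [[0.0017,0.004,0],[0,0,0],255],
    [[0.0017,0.004,0],[0,0,0],255],
    [[0.0017,0.004,0],[0,0,0],255]
  ]
}}

```text
time: 17.57
ee_pos: [0.5596, 0.1625, 0.1271]
tcp_rot: [0.534, -0.464, -0.53, -0.468]
contact_force: [2.7, -1.1, 9.2]
width: 0.012
```

```bash
python3 - <<'E'
from h import *
snap('wrist','w7'); snap('side','sd7'); s=robot.observe(); print(s['time'],s['ee_pos'].round(4),s['contact_force'].round(1),round(s['width'],4))
for tag in ['w4','w6','w7']:
    P=cloud(tag); d=load(tag)[1]
    m=(d>0)&(abs(P[...,2]-.117)<.004)&(P[...,1]>.06)&(P[...,1]<.24)&(P[...,0]<.54)&(P[...,0]>.49); q=P[m]
    print(tag,np.percentile(q[:,:2]@[.9955,.0941],[5,50,95]).round(4))
g=[cv2.cvtColor(load(t)[0][175:215,255:300],6).astype(np.float32) for t in ['sd4','sd5','sd7']]
for b in g[1:]: print(cv2.phaseCorrelate(g[0],b,cv2.createHanningWindow((45,40),5)))
_,_,K,D,Rm,t=load('sd4')
print(cv2.projectPoints(np.array([[.52,.05,.1],[.51,.049,.1]]),cv2.Rodrigues(Rm)[0],t,K,D)[0].ravel())
E
```

```text
17.6667 [0.5596 0.1625 0.1271] [ 3.1 -1.4  9.5] 0.0121
w4 [0.5204 0.5256 0.5312]
w6 [0.5214 0.5265 0.5322]
w7 [0.5206 0.5257 0.5315]
((0.6686177879417095, 0.04904732252247612), 0.8681982718573676)
((0.5876373138742785, -0.2278083295702764), 0.8236737232738071)
[246.46032945 178.05952535 243.46175155 178.77853425]
```

```bash
python3 -c "
from h import *
print(robot.sign_off()); s=robot.observe(); print(s['time'],s['ee_pos'].round(4),s['contact_force'].round(1),s['width'])"
```

```text
the job is handed in; nothing more can be done
None
the job is handed in; nothing more can be done
```

The drawer is pulled out to its stop, and the reset pin is in the hole holding the button fully down, still in the gripper. I handed the job in at about 17.7 s of the 64 s allowed.

**Drawer:** I pulled it by the bar until the force rose to about 34 N at the stop, then let go. While I pressed the button, the front plate appeared to creep in by about 1 mm in the wrist camera. I eased it back with the pin, and the plate then read within about 0.1 mm of its position before pressing. A side-camera comparison did not settle the point: it showed about 0.6 px (roughly 2 mm) of shift both before and after that correction, within its noise, but it doesn't confirm the return.

**Button:** The tip went into the hole without touching it. The force then followed the spring to 3.5 N and jumped to 12.8 N with the tip at about 68 mm, where the button's bottom stop should be. At the last check it held at about 9.5 N, above the 5 N spring, with the grip set to 45 N and about 3 N sideways, toward the drawer's stop.

**Other items:** The last picture shows both screwdrivers, the bottle and the red block still in place.

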